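Pack the sloping sanding kit in layers

ROBOT

A 6-joint arm with a two-finger parallel gripper is mounted at the origin on a cart in front of the work surface, level with it; the furniture and walls round the work are solid. World frame = base frame: x ahead of the robot, y to its left, z up, the work surface at z = 0. Lengths are in m, angles in degrees, forces in N, time in s.
With the tool pointing down it reaches from about 0.275 to 0.825 m from the base axis. Payload 5.2 kg.
Tool frame: the origin (TCP) lies on the centre line of the jaws, within the pads' length; the fingertips stand 8 mm ahead of it and the grasp point (between the pads) lies 11 mm behind it (robot.nose_length is the distance from the TCP to the fingertips, in m); z points along the fingers, y is the line along which they close (so a half turn about z gives the same grasp; the last joint's range is limited). The gripper opens to 93 mm and grips with 3 to 60 N. Pads are 15 mm wide; open, the fingers measure 128 mm over their backs; the gripper's body (75 mm by 188 mm) begins 65 mm behind the grasp point.
Start: joints at [60.401, 14.817, 87.949, -0, 77.235, -11.62], TCP at [0.17, 0.523, 0.227] pointing down, gripper open.
Joint ranges: [-179.93, 179.93], [-52.35, 119.4], [10.71, 147.94], [-69.91, 249.91], [12.55, 155.21], [-178.61, 178.61]. Speed limits (degrees/s): [147.25, 147.25, 180, 180, 180, 180].

INTERFACE

Orientations are given as [roll, pitch, yaw] about the fixed x, y, z axes, in that order (R = Rz(yaw) Ry(pitch) Rx(roll)).
In Python, from workcell import robot gives the robot as it stands.
- The arm moves only by the shell command python3 nudge.py 'ROWS'. ROWS is a JSON object with one list for each field, all of the same length, 1 to 20, a row being the entries at one place: dx, dy, dz (the shift in normalised numbers (1 is 0.3 m)), yaw (a turn about the tool's z in parts of the range, where 1.0 means 120 degrees), jaw (the finger opening in m); each row shifts and turns the commanded pose from where the row before left it, along the tool's axes as they then stand; what a row does not reach is not made up. A row lasts 1/12 s, in which the tool goes at most 0.0417 m and 7.16 degrees, less where a joint would pass 70% of its speed; a pose out of reach is approached as far as the arm can. The fingers move at their own pace and stop on an object; the grip force is fixed at half the most. Time passes only in rows, so rows that do not move let the fingers close. It prints the time, the measured TCP pose, the force, the opening and the grip force at its end. A shift or turn number past 1, either way, is cut back to 1. Input that does not fit is refused with a message, and nothing moves.
- robot.state(): the state, without advancing time (a new reading comes with each control period).
- robot.snapshot(name): name is "scene" or "top"; returns the picture (384x512x3 uint8, red, green, blue); there is no depth.
- robot.calibration(name): a dict with "camera_matrix" (3x3 intrinsics, pixels), "rvec" (rotation vector, rad) and "tvec" (3), from world to camera coordinates, as OpenCV has them. Camera axes: x right, y down, z forward; pixel columns grow to the right and rows downward; lengths in m; the calibration is good to about 2 mm. A picture is of the moment at which its call begins. calibration takes no time and is no camera call.
- robot.sign_off(): hands the job in; it is judged then, once.
The state is a dict: "t": time; "qpos": joint angles; "joint_velocities": joint speeds; "joint_torque": joint torques, N m; "tcp_pos": TCP position; "tcp_rot": TCP orientation; "wrist_force": force on the tool from outside, world axes, zero at the start; "torque": the same for the moment, N m; "gripper_width": finger opening in m; "grasp_force": force on a finger pad.
Only numpy, scipy, OpenCV 4.12 (cv2) and the standard library are available. Lean on these libraries where they do the work, as an engineer would, in place of code of your own. Each camera call takes 0.05 s, during which the arm holds its last target. There are 200 camera calls.

TASK

Pack the sanding kit into its sloping tray: two look-alike sanding blocks go in sole-down and flat, the slick-soled one in the lower bay against the foot wall, and the one whose sole drags harder squarely in the upper bay, where only its grip on the board keeps it from sliding down. Once both blocks rest there by themselves, lay the carpenter's pencil lengthwise in the grooves along the tops of both, and leave the small carton and the bit bottle where they stand.

Things in the scene. Friction and masses are not known exactly. Their poses are not given: they have to be found in the camera images.
- tray: Fixed plywood tray on a low stand, 142 (its x) x 64 (its y) mm, board 8 mm thick sloping 30 degrees, rising away from the robot. Origin: centre of the board's underside, 45 mm above the bench; x up the slope, y across, z square to the board. A dark 18 mm strip, flush with the floor, parts two bays: no wall there. Foot wall at the low end: x -71 to -63 mm, top at z 44 mm; it also stops the pencil.
- upper_bay (a point): Centre of the upper bay's floor, at tray x +36, y 0, z 8 mm. The bay is 54 mm along x, 41 mm along y; walls 12 mm high (tops at tray z 20 mm) on its uphill end and both sides, none downhill: a slick block slides out of it. Takes the grippy block, long side along tray x.
- lower_bay (a point): Centre of the lower bay's floor, at tray x -36, y 0, z 8 mm; 54 x 41 mm, side walls as in the upper bay, and the tall foot wall as its downhill end. Takes the slick block, long side along tray x.
- block_a: Sanding block, pale wood, dark sole, 50 (its x) x 36 (its y) x 32 mm high, 0.14-0.23 kg; origin at the centre of its underside, z up, sole down at the start. A groove 14 mm wide, 4 mm deep runs along x in the middle of its top (groove floor 28 mm above the underside). Grasp across the 36 mm. It and its twin block_b look alike, but one sole (not told which) is grippy, the other slick.
- block_b: Twin of block_a: same look, sizes, axes and weight range. Which of the two is grippy is felt by pressing and dragging one on the bench: the grippy sole resists with about 0.5 (at rest after the drag) to 1.0 of the pressing force, the slick one with 0.1 to 0.27, alike in every direction. Either may go into its bay turned end for end.
- marking_pencil: Flat carpenter's pencil of pale wood, 8 mm wide (its x), 118 mm long (its y, point at the -y end), 12 mm high; origin at the middle of its length, on the underside. At the start it lies on the bench on its 8 mm edge. 0.015 kg. It may lie in the grooves either way round; its underside is then at 36 mm above the tray's origin, along the tray's z.
- carton: Bystander: small yellow carton, 56 x 38 x 26 mm, standing loose on the bench; origin at the centre of the underside.
- bit_bottle: Bystander: clear bit bottle standing on its wide cap, 45 mm across, 64 mm high, loose on the bench; origin at the centre of the underside.

How it is judged:
By the outcome, as a careful person would: the job done as asked, in the order asked, and still so for the second after the job is handed in, with the robot touching nothing.
It also fails if it takes over 72 s, if anything falls off the work surface, if the arm or the gripper's body presses on something with over 40 N, if the wrist force passes 120 N, or if a joint passes its speed limit or range.

## Working session

There is one attempt and no reset: what is moved stays moved. The work goes in short steps, Python scripts to look and compute and a shell command to move; the robot and the scene stay as the last step left them, time stands still between calls to the robot, and variables do not carry over. Pictures are saved under pics/ and viewed, at most 10 in all, crops included, and the job is handed in when it is done.

```bash
ls; mkdir -p pics; cat > h.py <<'E'
import numpy as np, cv2
from workcell import robot
def snap(n,f):
    im=robot.snapshot(n); cv2.imwrite(f'pics/{f}.png',im[:,:,::-1]); return im
E
python3 - <<'E'
from h import *
a=snap('scene','s0');b=snap('top','t0')
cv2.imwrite('pics/t0.png',b[:,:,::-1])
for n in('scene','top'):
    c=robot.calibration(n);R=cv2.Rodrigues(np.array(c['rvec']))[0];print(n,np.array(c['camera_matrix']).round(1).tolist(),(-R.T@np.array(c['tvec']).ravel()).round(3),R.round(3).tolist())
print(robot.state())
E
```

```text
nudge.py
pics
workcell.py
scene [[360.6, 0.0, 255.6], [0.0, 360.6, 192.5], [0.0, 0.0, 1.0]] [-0.008 -0.279  0.61 ] [[0.646, -0.764, 0.003], [-0.478, -0.408, -0.778], [0.595, 0.501, -0.628]]
top [[365.5, 0.0, 249.1], [0.0, 365.5, 189.1], [0.0, 0.0, 1.0]] [0.4   0.178 1.014] [[-0.02, -1.0, -0.006], [-0.993, 0.021, -0.114], [0.114, 0.003, -0.993]]
{'t': 0.1, 'qpos': array([ 6.03998063e+01,  1.48565957e+01,  8.80059435e+01, -7.98986016e-04,
        7.72342899e+01, -1.16189198e+01]), 'joint_velocities': array([-0.02044789, -0.08099746, -0.17265376,  0.04186555,  0.04774806,
       -0.01169169]), 'joint_torque': array([ 1.55614365e-03, -4.38201034e+01, -2.84645516e+01,  7.20586418e-02,
        3.61767970e-02, -1.02095902e-05]), 'tcp_pos': array([0.16951814, 0.52271023, 0.22587867]), 'tcp_rot': array([-1.79904998e+02, -1.87385117e-02,  1.62018888e+02]), 'wrist_force': array([-0.16331842, -0.11464352,  0.47392475]), 'torque': array([-0.02153893,  0.00136443,  0.05341769]), 'grasp_force': 0.0, 'gripper_width': 0.09301397429284784}
```

View pics/s0.png

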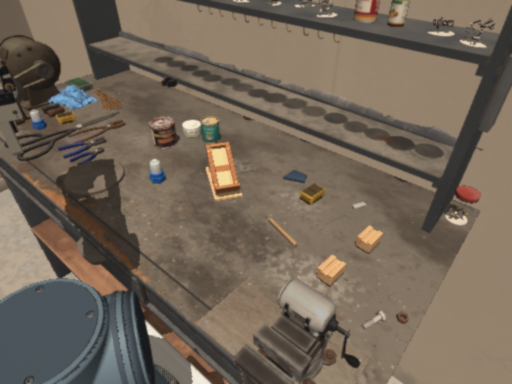

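View pics/t0.png

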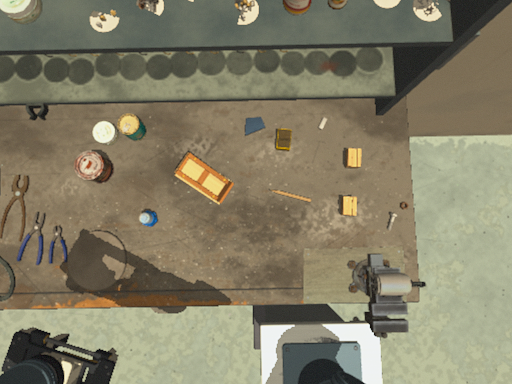

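The scene view shows the tray at (223,170), the blocks at (331,269) and (369,238), and the pencil at (282,232). In the top view the tray is at (204,178), the blocks at (354,158) and (350,206), the pencil at (291,195), the carton at (283,139) and the bottle at (148,218).

```bash
cat >> h.py <<'E'
def cam(n):
    c=robot.calibration(n);K=np.array(c['camera_matrix']);R=cv2.Rodrigues(np.array(c['rvec']))[0];t=np.array(c['tvec']).ravel();return K,R,t
def ray(n,uv,z):
    K,R,t=cam(n);C=-R.T@t
    d=(R.T@np.linalg.inv(K)@np.c_[np.reshape(uv,(-1,2)),np.ones(len(np.reshape(uv,(-1,2))))].T).T
    return C+d*((z-C[2])/d[:,2])[:,None]
def proj(n,P):
    K,R,t=cam(n);p=(K@(R@np.reshape(P,(-1,3)).T+t[:,None])).T;return p[:,:2]/p[:,2:]
E
python3 - <<'E'
from h import *
b=cv2.imread('pics/t0.png');hsv=cv2.cvtColor(b,cv2.COLOR_BGR2HSV)
m=((hsv[:,:,1]>90)&(hsv[:,:,2]>130)&(hsv[:,:,0]<28)&(hsv[:,:,0]>5)).astype(np.uint8)
m[:100]=0;m[250:]=0
cs,_=cv2.findContours(m,cv2.RETR_EXTERNAL,cv2.CHAIN_APPROX_NONE)
for c in cs:
    if cv2.contourArea(c)<20: continue
    z=.012 if cv2.contourArea(c)<120 else .032
    w=ray('top',c.reshape(-1,2),z)[:,:2].astype(np.float32)*1000
    print(cv2.contourArea(c),cv2.minAreaRect(c)[0],cv2.minAreaRect(w))
x=[cv2.resize(b[y:y+72,x:x+96],None,fx=4,fy=4,interpolation=cv2.INTER_CUBIC) for y,x in((142,158),(145,300))]
s=cv2.imread('pics/s0.png')
x+=[cv2.resize(s[y:y+72,x:x+96],None,fx=4,fy=4,interpolation=cv2.INTER_CUBIC) for y,x in((135,180),(220,300))]
cv2.imwrite('pics/c0.png',np.vstack([np.hstack(x[:2]),np.hstack(x[2:])]))
E
```

```text
31.5 (121.60811614990234, 225.64865112304688) ((420.8810729980469, 531.6516723632812), (15.753894805908203, 39.852012634277344), 8.300763130187988)
242.5 (349.5, 205.5) ((462.1053161621094, -87.75553131103516), (34.954689025878906, 51.825592041015625), 87.16778564453125)
113.0 (290.89215087890625, 194.9045867919922) ((495.6807861328125, 66.52896881103516), (113.80216217041016, 10.728631019592285), 73.74143981933594)
21.5 (88.453857421875, 164.83078002929688) ((591.7461547851562, 627.3506469726562), (11.007761001586914, 24.705821990966797), 61.62010955810547)
35.0 (99.55369567871094, 166.3624267578125) ((586.9612426757812, 596.2630004882812), (18.74379539489746, 57.45454025268555), 81.61125946044922)
98.0 (82.20309448242188, 168.64524841308594) ((581.1621704101562, 644.5781860351562), (72.14566040039062, 34.1548957824707), 31.114852905273438)
1484.5 (203.5066680908203, 178.34197998046875) ((543.770751953125, 304.2162780761719), (156.32931518554688, 76.42779541015625), 54.650115966796875)
238.5 (354.0, 156.5) ((594.966552734375, -106.83018493652344), (38.059139251708984, 52.90964889526367), 86.8482437133789)
25.5 (283.7029724121094, 139.97030639648438) ((650.645263671875, 81.42192077636719), (41.21963119506836, 49.59209442138672), 82.93572235107422)
351.5 (127.5, 123.5) ((701.5961303710938, 513.6793212890625), (60.24799728393555, 58.197166442871094), 0.8222806453704834)
```

View pics/c0.png

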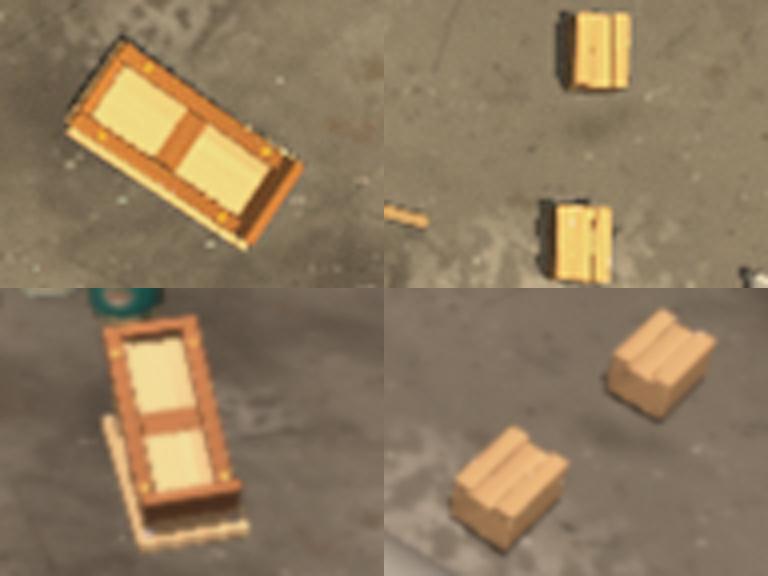

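```bash
cat > fit.py <<'E'
from h import *
from scipy.optimize import least_squares
T=dict(o=(158,142),p=[((72,125),(71,32,20)),((125,42),(71,-32,20)),((246,243),(-71,32,44)),((302,162),(-71,-32,44)),((190,108),(9,-20.5,8)),((205,124),(-9,-20.5,8)),((160,164),(9,20.5,8)),((181,178),(-9,20.5,8))])
S=dict(o=(180,135),p=[((103,40),(71,32,20)),((197,27),(71,-32,20)),((145,214),(-71,32,44)),((242,200),(-71,-32,44)),((137,127),(9,20.5,8)),((194,119),(9,-20.5,8)),((143,142),(-9,20.5,8)),((200,136),(-9,-20.5,8))])
def tr(p,P):
    y=np.deg2rad(p[2]);Rz=np.array([[np.cos(y),-np.sin(y),0],[np.sin(y),np.cos(y),0],[0,0,1]])
    a=np.deg2rad(30);Ry=np.array([[np.cos(a),0,-np.sin(a)],[0,1,0],[np.sin(a),0,np.cos(a)]])
    return (Rz@Ry@np.reshape(P,(-1,3)).T/1000).T+[p[0],p[1],.045]
def res(p,names=('top','scene')):
    r=[]
    for n,D in(('top',T),('scene',S)):
        if n in names:
            uv=np.array([(np.array(a)+.5)/4-.5+D['o'] for a,_ in D['p']]);r.append(proj(n,tr(p,[b for _,b in D['p']]))-uv)
    return np.vstack(r).ravel()
if __name__=='__main__':
    for n in(('top',),('scene',),('top','scene')):
        s=least_squares(lambda p:res(p,n),[.54,.3,54]);print(n,s.x)
    print(s.fun.reshape(-1,2).round(1).tolist())
E
python3 fit.py
python3 - <<'E'
from h import *
# pencil & blocks from scene view too
s=cv2.imread('pics/s0.png');hsv=cv2.cvtColor(s,cv2.COLOR_BGR2HSV)
for p in((282,232),(331,265),(368,235)): print(hsv[p[1],p[0]])
m=((hsv[:,:,1]>85)&(hsv[:,:,2]>120)&(hsv[:,:,0]<28)).astype(np.uint8)
cs,_=cv2.findContours(m,cv2.RETR_EXTERNAL,cv2.CHAIN_APPROX_NONE)
for c in cs:
    (u,v),a,_=cv2.minAreaRect(c)
    if cv2.contourArea(c)>20 and 255<u<390 and 190<v<300:
        print(cv2.contourArea(c),cv2.minAreaRect(c),[x*1000 for x in cv2.minAreaRect(ray('scene',c.reshape(-1,2),.010)[:,:2].astype(np.float32))[:2] ] if 0 else cv2.minAreaRect(1000*ray('scene',c.reshape(-1,2),.010)[:,:2].astype(np.float32)))
# block corner prediction
for c,y in(((.462,-.088),-3),((.596,-.107),-3)):
    a=np.deg2rad(y);R=np.array([[np.cos(a),-np.sin(a)],[np.sin(a),np.cos(a)]])
    P=[np.r_[R@np.array([i,j])+c,.032] for i,j in((.025,.018),(.025,-.018),(-.025,-.018),(-.025,.018))]
    print(((proj('scene',P)-[300,220]+.5)*4-.5).round(),((proj('top',P)-[300,145]+.5)*4-.5).round())
E
```

```text
('top',) [ 0.5469493   0.30690498 56.25434998]
('scene',) [ 0.54583502  0.30650566 55.41164523]
('top', 'scene') [ 0.54656807  0.3069098  55.85194268]
[[-0.4, 0.3], [0.5, 0.2], [2.0, 1.1], [1.3, 1.3], [-0.7, 0.2], [0.8, -0.1], [-1.8, -0.9], [-1.7, -0.8], [-0.0, -0.7], [-0.4, -0.7], [0.0, 0.1], [0.5, -0.5], [-0.0, -0.8], [0.6, -1.1], [-0.2, 1.4], [0.5, 0.6]]
[ 15 116 167]
[ 16 120 231]
[ 15 121 230]
527.0 ((330.7500305175781, 268.75006103515625), (21.920310974121094, 29.698482513427734), 45.0) ((468.83685302734375, -85.29649353027344), (47.64739227294922, 73.26935577392578), 85.5866470336914)
425.5 ((368.7284851074219, 237.7013702392578), (20.04564666748047, 27.31051254272461), 47.72631072998047) ((603.1793212890625, -105.29010009765625), (47.48637008666992, 78.54954528808594), 84.46587371826172)
130.5 ((281.7500305175781, 230.25003051757812), (39.59797668457031, 3.535533905029297), 45.0) ((493.4847717285156, 62.808902740478516), (109.0082778930664, 10.182169914245605), 73.65151977539062)
87.0 ((311.7500305175781, 191.25), (18.384777069091797, 21.920310974121094), 45.0) ((652.6185302734375, 88.67381286621094), (85.90703582763672, 53.9249382019043), 4.198235511779785)
[[125. 133.]
 [184. 169.]
 [129. 227.]
 [ 70. 187.]] [[173. 205.]
 [227. 207.]
 [227. 281.]
 [173. 280.]]
[[275.  15.]
 [332.  46.]
 [288.  93.]
 [229.  60.]] [[191.  10.]
 [244.  11.]
 [244.  83.]
 [191.  82.]]
```

```bash
python3 - <<'E'
from fit import *
p=[.5466,.3069,55.85]
out=[]
for n,f,o in(('top','t0',(168,145)),('scene','s0',(190,135))):
    im=cv2.resize(cv2.imread(f'pics/{f}.png')[o[1]:o[1]+70,o[0]:o[0]+66],None,fx=6,fy=6,interpolation=cv2.INTER_CUBIC)
    for L,c in(([(71,32,20),(71,-32,20),(-63,-32,20),(-63,32,20)],(255,0,0)),([(-71,32,44),(-71,-32,44),(-63,-32,44),(-63,32,44)],(0,255,0)),([(63,20.5,8),(63,-20.5,8),(9,-20.5,8),(9,20.5,8)],(255,0,255)),([(-9,20.5,8),(-9,-20.5,8),(-63,-20.5,8),(-63,20.5,8)],(255,0,255))):
        q=((proj(n,tr(p,L))-o+.5)*6-.5);cv2.polylines(im,[q.round().astype(np.int32)],True,c,1)
    out.append(im)
cv2.imwrite('pics/f0.png',np.hstack(out))
E
```

```text
(no output)
```

View pics/f0.png

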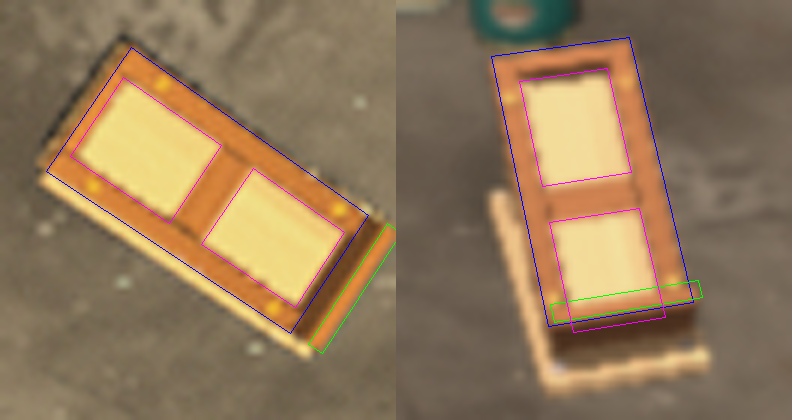

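The overlay agrees with the tray to about 1 px in both views: bays at top-crop (145,150) and (272,238), scene-crop (577,125) and (605,265). So the tray is at (0.5466, 0.3069), yaw 55.9. Moving to the near block.

Units first: shifts go in shares of 0.3 m and turns go in shares of 120 degrees. So -0.035 m / 0.3 = -0.1167, -0.019 m / 0.3 = -0.0633, -5 degrees / 120 = -0.0417.

```bash
python3 nudge.py '{"dx": [0,0,0,-0.0633,-0.0633,-0.0633,-0.0633,-0.0633,-0.0633,-0.0633,-0.0633,-0.0633,-0.0633,-0.0633,-0.0633,-0.0633,-0.0633,-0.0633,-0.0633,-0.0633],"dy": [0,0,0,-0.1167,-0.1167,-0.1167,-0.1167,-0.1167,-0.1167,-0.1167,-0.1167,-0.1167,-0.1167,-0.1167,-0.1167,-0.1167,-0.1167,-0.1167,-0.1167,-0.1167],"dz": [0,0,0,0,0,0,0,0,0,0,0,0,0,0,0,0,0,0,0,0],"yaw": [-0.0417,-0.0417,-0.0417,0,0,0,0,0,0,0,0,0,0,0,0,0,0,0,0,0],"jaw": [0.07,0.07,0.07,0.07,0.07,0.07,0.07,0.07,0.07,0.07,0.07,0.07,0.07,0.07,0.07,0.07,0.07,0.07,0.07,0.07]}'
cat >> h.py <<'E'
def to(x,y,z):
    s=robot.state();p=s['tcp_pos'];a=np.deg2rad(s['tcp_rot'][2]);d=np.array([x,y,z])-p
    print('t',round(s['t'],2),'tcp',p.round(4),'yaw',s['tcp_rot'].round(2),'F',s['wrist_force'].round(2),'w',round(s['gripper_width'],4))
    print('tool d',np.round([d@[np.cos(a),np.sin(a),0],d@[np.sin(a),-np.cos(a),0],-d[2]],4))
E
python3 -c "
from h import *
to(.461,-.089,.027)"
```

```text
t: 1.77
tcp_pos: [0.4616, -0.0898, 0.2264]
tcp_rot: [180.0, -0.0, 177.0]
wrist_force: [-0.2, 0.4, 0.1]
gripper_width: 0.0701
grasp_force: 0.0
t 1.77 tcp [ 0.4616 -0.0898  0.2264] yaw [ 1.7998e+02 -2.0000e-02  1.7698e+02] F [-0.2  0.4  0.1] w 0.0701
tool d [0.0006 0.0008 0.1994]
```

Converted, 0.04 m / 0.3 = 0.1333, 0.009 m / 0.3 = 0.03.

```bash
python3 nudge.py '{"dx": [0,0,0,0,0,0,0,0,0,0,0,0],"dy": [0,0,0,0,0,0,0,0,0,0,0,0],"dz": [0.1333,0.1333,0.1333,0.1333,0.1,0.03,0,0,0,0,0,0],"yaw": [0,0,0,0,0,0,0,0,0,0,0,0],"jaw": [0.07,0.07,0.07,0.07,0.07,0.07,0.03,0.03,0.03,0.03,0.03,0.03]}'
```

```text
t: 2.77
tcp_pos: [0.4624, -0.0882, 0.029]
tcp_rot: [-179.9, 0.2, 177.0]
wrist_force: [-1.0, 0.1, 6.6]
gripper_width: 0.0357
grasp_force: 29.9
```

Converted, 0.001 m / 0.3 = 0.0033.

```bash
python3 nudge.py '{"dx": [0,0,0],"dy": [0,0,0],"dz": [0.0033,0.0033,0],"yaw": [0,0,0],"jaw": [0.03,0.03,0.03]}'; python3 nudge.py '{"dx": [0.0167,0.0167,0.0167],"dy": [0,0,0],"dz": [0,0,0],"yaw": [0,0,0],"jaw": [0.03,0.03,0.03]}';python3 nudge.py '{"dx": [0.0167,0.0167],"dy": [0,0],"dz": [0,0],"yaw": [0,0],"jaw": [0.03,0.03]}'; python3 nudge.py '{"dx": [0,0],"dy": [0,0],"dz": [0,0],"yaw": [0,0],"jaw": [0.03,0.03]}'
```

```text
t: 3.02
tcp_pos: [0.4625, -0.0882, 0.0289]
tcp_rot: [-179.9, 0.2, 177.0]
wrist_force: [-7.2, 2.7, 28.3]
gripper_width: 0.0359
grasp_force: 29.9
t: 3.27
tcp_pos: [0.4514, -0.089, 0.0289]
tcp_rot: [-179.8, 0.6, 177.0]
wrist_force: [4.9, -1.3, 14.2]
gripper_width: 0.0357
grasp_force: 29.9
t: 3.43
tcp_pos: [0.4416, -0.0888, 0.0289]
tcp_rot: [-179.8, 0.7, 177.0]
wrist_force: [4.9, -0.2, 13.9]
gripper_width: 0.0361
grasp_force: 29.9
t: 3.6
tcp_pos: [0.4408, -0.0887, 0.0289]
tcp_rot: [-179.8, 0.6, 177.0]
wrist_force: [2.3, -1.2, 18.1]
gripper_width: 0.0358
grasp_force: 29.9
```

Converted, -0.005 m / 0.3 = -0.0167.

```bash
python3 nudge.py '{"dx": [-0.0167,-0.0167,-0.0167,-0.0167],"dy": [0,0,0,0],"dz": [0,0,0,0],"yaw": [0,0,0,0],"jaw": [0.03,0.03,0.03,0.03]}'; python3 nudge.py '{"dx": [0,0],"dy": [0,0],"dz": [0,0],"yaw": [0,0],"jaw": [0.03,0.03]}';python3 nudge.py '{"dx": [0,0,0],"dy": [0.0133,0.0133,0.0133],"dz": [0,0,0],"yaw": [0,0,0],"jaw": [0.03,0.03,0.03]}'; python3 nudge.py '{"dx": [0,0],"dy": [0,0],"dz": [0,0],"yaw": [0,0],"jaw": [0.03,0.03]}'
```

```text
t: 3.93
tcp_pos: [0.4561, -0.0882, 0.0288]
tcp_rot: [-179.9, 0.0, 177.1]
wrist_force: [-11.4, 0.6, 32.3]
gripper_width: 0.0357
grasp_force: 29.9
t: 4.1
tcp_pos: [0.4574, -0.0884, 0.0288]
tcp_rot: [-179.9, 0.2, 177.1]
wrist_force: [-6.9, 0.3, 27.9]
gripper_width: 0.0356
grasp_force: 29.9
t: 4.35
tcp_pos: [0.4606, -0.0783, 0.0289]
tcp_rot: [-179.7, 0.5, 177.1]
wrist_force: [-0.3, -5.5, 16.8]
gripper_width: 0.0355
grasp_force: 29.9
t: 4.52
tcp_pos: [0.4606, -0.0777, 0.0289]
tcp_rot: [-179.8, 0.5, 177.1]
wrist_force: [-0.1, -3.5, 18.5]
gripper_width: 0.0361
grasp_force: 29.9
```

Converted, -0.034 m / 0.3 = -0.1133, -0.032 m / 0.3 = -0.1067.

```bash
python3 nudge.py '{"dx": [0,0,0,0,0,-0.1133,-0.1133,-0.1133,-0.1067,0],"dy": [0,0,0,0,0,-0.02,-0.02,-0.0167,-0.0167,0],"dz": [0,0,0,-0.1,-0.1,0,0,0,0,0],"yaw": [0,0,0,0,0,0,0,0,0,0],"jaw": [0.07,0.07,0.07,0.07,0.07,0.07,0.07,0.07,0.07,0.07]}'; python3 -c "
from h import *
to(.593,-.107,.028)"
```

```text
t: 5.35
tcp_pos: [0.5951, -0.1062, 0.0855]
tcp_rot: [-179.9, 0.3, 177.0]
wrist_force: [-0.2, -0.6, -0.1]
gripper_width: 0.0701
grasp_force: 0.0
t 5.35 tcp [ 0.5951 -0.1062  0.0855] yaw [-179.93    0.27  177.01] F [-0.15 -0.58 -0.08] w 0.0701
tool d [ 0.002  -0.0009  0.0575]
```

Converted, 0.03 m / 0.3 = 0.1, 0.025 m / 0.3 = 0.0833.

```bash
python3 nudge.py '{"dx": [0.0067,0,0,0,0,0,0,0,0,0,0,0],"dy": [0,0,0,0,0,0,0,0,0,0,0,0],"dz": [0.1,0.0833,0.0067,0,0,0,0,0,0,0.0033,0.0033,0],"yaw": [0,0,0,0,0,0,0,0,0,0,0,0],"jaw": [0.07,0.07,0.07,0.03,0.03,0.03,0.03,0.03,0.03,0.03,0.03,0.03]}'; python3 nudge.py '{"dx": [0.0167,0.0167,0.0167,0.0167],"dy": [0,0,0,0],"dz": [0,0,0,0],"yaw": [0,0,0,0],"jaw": [0.03,0.03,0.03,0.03]}';python3 nudge.py '{"dx": [0,0],"dy": [0,0],"dz": [0,0],"yaw": [0,0],"jaw": [0.03,0.03]}'; python3 nudge.py '{"dx": [-0.0167,-0.0167,-0.0167],"dy": [0,0,0],"dz": [0,0,0],"yaw": [0,0,0],"jaw": [0.03,0.03,0.03]}'; python3 nudge.py '{"dx": [0,0],"dy": [0,0],"dz": [0,0],"yaw": [0,0],"jaw": [0.03,0.03]}'; python3 nudge.py '{"dx": [0,0,0],"dy": [0.0133,0.0133,0.0133],"dz": [0,0,0],"yaw": [0,0,0],"jaw": [0.03,0.03,0.03]}'; python3 nudge.py '{"dx": [0,0],"dy": [0,0],"dz": [0,0],"yaw": [0,0],"jaw": [0.03,0.03]}'
```

```text
t: 6.35
tcp_pos: [0.5885, -0.1051, 0.0299]
tcp_rot: [-179.9, 0.2, 177.0]
wrist_force: [-5.5, 0.5, 18.8]
gripper_width: 0.036
grasp_force: 29.9
t: 6.68
tcp_pos: [0.5729, -0.1049, 0.0301]
tcp_rot: [-179.8, 0.7, 177.0]
wrist_force: [1.3, -1.7, -0.4]
gripper_width: 0.0358
grasp_force: 29.9
t: 6.85
tcp_pos: [0.5723, -0.1048, 0.03]
tcp_rot: [-179.8, 0.6, 177.0]
wrist_force: [5.6, -0.2, 10.4]
gripper_width: 0.0358
grasp_force: 29.9
t: 7.1
tcp_pos: [0.5773, -0.1047, 0.0294]
tcp_rot: [-179.9, -0.6, 177.1]
wrist_force: [-24.5, -1.6, 31.0]
gripper_width: 0.0356
grasp_force: 30.0
t: 7.27
tcp_pos: [0.5781, -0.1046, 0.0293]
tcp_rot: [-179.9, -0.5, 177.1]
wrist_force: [-20.9, -2.3, 30.0]
gripper_width: 0.0359
grasp_force: 30.0
t: 7.52
tcp_pos: [0.5843, -0.0952, 0.0294]
tcp_rot: [-179.7, 0.2, 177.0]
wrist_force: [-2.2, -8.0, 11.3]
gripper_width: 0.0356
grasp_force: 30.0
t: 7.68
tcp_pos: [0.5846, -0.0945, 0.0294]
tcp_rot: [-179.8, 0.2, 177.0]
wrist_force: [-4.2, -6.3, 12.2]
gripper_width: 0.0356
grasp_force: 30.0
```

Block 2 (far) resists at about 0.55–0.8 of the pressing force and block 1 (near) at about 0.15–0.35, so far = grippy and near = slick. I'll place the slick one first.

Converted, 0.04 m / 0.3 = 0.1333, 0.036 m / 0.3 = 0.12.

```bash
python3 nudge.py '{"dx": [0,0,0,0,0,0,0,0,0,0],"dy": [0,0,0,0,0,0.12,0.1333,0.1333,0.1333,0.1333],"dz": [0,0,0,-0.1,-0.1,-0.1,0,0,0,0],"yaw": [0,0,0,0,0,0,0,0,0,0],"jaw": [0.07,0.07,0.07,0.07,0.07,0.07,0.07,0.07,0.07,0.07]}'; cat > blk.py <<'E'
from h import *
b=snap('top','t1');hsv=cv2.cvtColor(b,cv2.COLOR_RGB2HSV)
m=((hsv[:,:,1]>90)&(hsv[:,:,2]>130)&(hsv[:,:,0]<28)&(hsv[:,:,0]>5)).astype(np.uint8)
m[:100]=0;m[250:]=0;m[:,:265]=0
for c in cv2.findContours(m,cv2.RETR_EXTERNAL,cv2.CHAIN_APPROX_NONE)[0]:
    if cv2.contourArea(c)<90: continue
    z=.012 if cv2.contourArea(c)<150 else .032
    w=ray('top',c.reshape(-1,2),z)[:,:2].astype(np.float32)*1000
    print(cv2.contourArea(c),cv2.minAreaRect(w),w.min(0),w.max(0))
E
python3 blk.py
```

```text
t: 8.52
tcp_pos: [0.5929, 0.1015, 0.1133]
tcp_rot: [180.0, -0.0, 177.0]
wrist_force: [0.7, -0.9, 0.4]
gripper_width: 0.07
grasp_force: 0.0
```

View pics/t1.png

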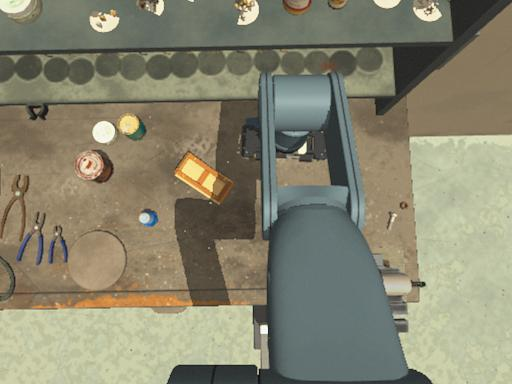

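The arm hides the blocks (gripper at (290,140)), so I'm swinging it aside for a clean view.

Converted, 0.04 m / 0.3 = 0.1333, -0.01 m / 0.3 = -0.0333.

```bash
python3 nudge.py '{"dx": [0,0.0333,0.0333,0.0333,0.0333,0.0333,0.0333],"dy": [0.1333,0.1333,0.1333,0.1333,0.1333,0.1333,0.1333],"dz": [-0.0333,-0.0333,-0.0333,-0.0333,-0.0333,-0.0333,-0.0333],"yaw": [0,0,0,0,0,0,0],"jaw": [0.07,0.07,0.07,0.07,0.07,0.07,0.07]}'; python3 blk.py; python3 -c "
from h import *
to(.459,-.078,.029)"
```

```text
t: 9.15
tcp_pos: [0.5476, 0.3798, 0.1822]
tcp_rot: [-180.0, -0.1, 177.0]
wrist_force: [0.5, -0.4, 0.0]
gripper_width: 0.07
grasp_force: 0.0
243.5 ((459.6332702636719, -76.8935546875), (34.94938278198242, 51.7653694152832), 87.23883056640625) [433.6146 -95.5948] [485.37048  -58.306885]
115.0 ((495.72113037109375, 66.51288604736328), (113.79815673828125, 10.879959106445312), 73.95272064208984) [477.7508    11.591274] [513.15027 120.78085]
234.0 ((588.7518920898438, -94.2757568359375), (35.463653564453125, 50.86495590209961), 87.16780090332031) [ 563.4774  -113.24256] [614.0409  -75.30894]
t 9.2 tcp [0.5459 0.388  0.1845] yaw [1.7962e+02 5.0000e-02 1.7730e+02] F [-0.41  3.9   1.38] w 0.07
tool d [ 0.0649 -0.4695  0.1555]
```

Converted, -0.039 m / 0.3 = -0.13, 0.0054 m / 0.3 = 0.018.

```bash
python3 nudge.py '{"dx": [0.018,0.018,0.018,0.018,0.018,0.018,0.018,0.018,0.018,0.018,0.018,0.018,0],"dy": [-0.13,-0.13,-0.13,-0.13,-0.13,-0.13,-0.13,-0.13,-0.13,-0.13,-0.13,-0.13,0],"dz": [0,0,0,0,0,0,0,0,0.0667,0.0667,0.0667,0.0667,0],"yaw": [0,0,0,0,0,0,0,0,0,0,0,0,0],"jaw": [0.07,0.07,0.07,0.07,0.07,0.07,0.07,0.07,0.07,0.07,0.07,0.07,0.07]}'; python3 -c "
from h import *
to(.459,-.077,.029)"
```

```text
t: 10.28
tcp_pos: [0.4583, -0.0821, 0.1035]
tcp_rot: [-180.0, -0.3, 176.7]
wrist_force: [0.0, -0.2, 0.0]
gripper_width: 0.07
grasp_force: 0.0
t 10.28 tcp [ 0.4583 -0.0821  0.1035] yaw [-179.99   -0.31  176.74] F [ 0.   -0.18  0.01] w 0.07
tool d [-0.0004  0.0051  0.0745]
```

Converted, -0.03 m / 0.3 = -0.1, -0.02 m / 0.3 = -0.0667, -7 degrees / 120 = -0.0583.

```bash
python3 nudge.py '{"dx": [0,0,0,0,0,0,0,0,0,0,0,0,0,0,0,0,0,0,0,0],"dy": [0.0167,0,0,0,0,0,0,0,0,0,0,0,0,0,0,0,0,0,0,0],"dz": [0.1,0.1,0.0483,0,0,0,0,0,-0.0667,-0.1,-0.1,-0.1,-0.0667,0,0,0,0,0,0,0],"yaw": [0,0,0,0,0,0,0,0,0,0,-0.0583,-0.0583,-0.0583,-0.0583,-0.0583,-0.0583,-0.0583,-0.0583,-0.025,0],"jaw": [0.07,0.07,0.07,0.03,0.03,0.03,0.03,0.03,0.03,0.03,0.03,0.03,0.03,0.03,0.03,0.03,0.03,0.03,0.03,0.03]}'
cat > plan.py <<'E'
from fit import *
import sys
p=[.5466,.3069,55.85]; xc=float(sys.argv[1]); g=26.;off=3.
E=tr(p,[xc+25,0,8])[0];a=np.deg2rad(p[2]);u=np.array([np.cos(a),np.sin(a),0])
for th in (0,10,20,30):
    t=np.deg2rad(th);h=-25*np.cos(t)-g*np.sin(t);v=-25*np.sin(t)+g*np.cos(t)
    print(th,(E+u*h/1000+[0,0,(v+off)/1000]).round(4))
    if th==0: P=E+u*h/1000+[0,0,(v+off)/1000]
to(P[0],P[1],P[2])
E
python3 plan.py -36
```

```text
t: 11.95
tcp_pos: [0.4619, -0.0723, 0.1632]
tcp_rot: [-179.9, 0.0, -123.9]
wrist_force: [-0.4, -0.4, 0.3]
gripper_width: 0.0297
grasp_force: 0.0
0 [0.525  0.275  0.0754]
10 [0.5227 0.2716 0.0707]
20 [0.5208 0.2689 0.0653]
30 [0.5196 0.267  0.0594]
t 11.95 tcp [ 0.4619 -0.0723  0.1632] yaw [-1.7991e+02  2.0000e-02 -1.2386e+02] F [-0.36 -0.43  0.34] w 0.0297
tool d [-0.3235  0.1412  0.0878]
```

```bash
python3 -c "
from h import *
snap('scene','s2');print(robot.state()['gripper_width'])"
```

```text
0.029955385286317242
```

View pics/s2.png

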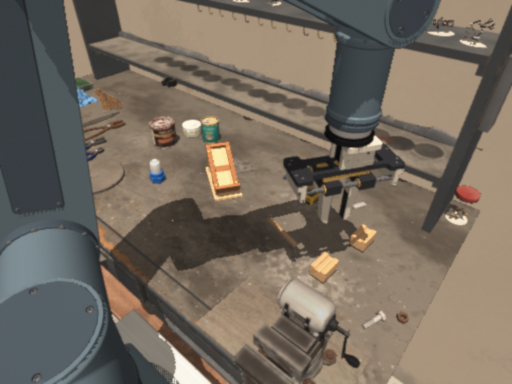

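The near block still stands upright on the bench at (324,267); the lift began before the fingers had closed. I'll turn back and regrasp it.

Converted, 7 degrees / 120 = 0.0583.

```bash
python3 nudge.py '{"dx": [0,0,0,0,0,0,0,0,0],"dy": [0,0,0,0,0,0,0,0,0],"dz": [0,0,0,0,0,0,0,0,0],"yaw": [0.0583,0.0583,0.0583,0.0583,0.0583,0.0583,0.0583,0.0583,0.025],"jaw": [0.07,0.07,0.07,0.07,0.07,0.07,0.07,0.07,0.07]}'; python3 - <<'E'
from h import *
for f in('s0','s2'):
    s=cv2.imread(f'pics/{f}.png');hsv=cv2.cvtColor(s,cv2.COLOR_BGR2HSV)
    m=((hsv[:,:,1]>85)&(hsv[:,:,2]>100)&(hsv[:,:,0]<28)).astype(np.uint8);m[:,:305]=0;m[:235]=0;m[284:]=0;m[:,349:]=0
    c=max(cv2.findContours(m,cv2.RETR_EXTERNAL,cv2.CHAIN_APPROX_NONE)[0],key=cv2.contourArea);r=cv2.boundingRect(c);mm=cv2.moments(c)
    q=(mm['m10']/mm['m00'],mm['m01']/mm['m00']);print(cv2.contourArea(c),r,q,ray('scene',q,.02),ray('scene',(r[0]+r[2]/2-.5,r[1]+r[3]/2-.5),.02))
to(.459,-.077,.029)
E
```

```text
t: 12.75
tcp_pos: [0.4618, -0.0723, 0.1627]
tcp_rot: [-180.0, 0.0, 176.5]
wrist_force: [-0.3, -0.8, 0.2]
gripper_width: 0.0699
grasp_force: 0.0
543.5 (316, 254, 31, 30) (330.39773075743636, 269.2680159460288) [[ 0.45875805 -0.08932751  0.02      ]] [[ 0.46129969 -0.08923229  0.02      ]]
540.5 (310, 251, 29, 32) (323.4477335800185, 266.45852605612083) [[ 0.45578264 -0.07447517  0.02      ]] [[ 0.45643227 -0.07540837  0.02      ]]
t 12.75 tcp [ 0.4618 -0.0723  0.1627] yaw [-1.7999e+02  4.0000e-02  1.7653e+02] F [-0.35 -0.77  0.15] w 0.0699
tool d [ 0.0025 -0.0049  0.1337]
```

Converted, 0.035 m / 0.3 = 0.1167, 0.005 m / 0.3 = 0.0167.

```bash
python3 nudge.py '{"dx": [0.0167,0,0,0,0,0,0,0,0,0,0,0,0],"dy": [-0.0083,0,0,0,0,0,0,0,0,0,0,0,0],"dz": [0.1,0.1167,0.1167,0.0833,0.03,0,0,0,0,0,0,0,0],"yaw": [0,0,0,0,0,0,0,0,0,0,0,0,0],"jaw": [0.07,0.07,0.07,0.07,0.07,0.07,0.03,0.03,0.03,0.03,0.03,0.03,0.03]}'
```

```text
t: 13.83
tcp_pos: [0.457, -0.0746, 0.029]
tcp_rot: [-180.0, 0.1, 177.0]
wrist_force: [-0.3, 1.7, 6.8]
gripper_width: 0.0356
grasp_force: 30.0
```

Converted, -0.03 m / 0.3 = -0.1, -0.02 m / 0.3 = -0.0667, -7 degrees / 120 = -0.0583.

```bash
python3 nudge.py '{"dx": [0,0,0,0,0,0,0,0,0,0,0,0,0,0],"dy": [0,0,0,0,0,0,0,0,0,0,0,0,0,0],"dz": [-0.0333,-0.0333,-0.0667,-0.1,-0.1,-0.1,0,0,0,0,0,0,0,0],"yaw": [0,0,0,0,-0.0583,-0.0583,-0.0583,-0.0583,-0.0583,-0.0583,-0.0583,-0.0583,-0.025,0],"jaw": [0.03,0.03,0.03,0.03,0.03,0.03,0.03,0.03,0.03,0.03,0.03,0.03,0.03,0.03]}'; python3 plan.py -36
```

```text
t: 15.0
tcp_pos: [0.4561, -0.0744, 0.1579]
tcp_rot: [179.9, -0.0, -123.9]
wrist_force: [-0.4, -0.3, -2.1]
gripper_width: 0.0355
grasp_force: 30.0
0 [0.525  0.275  0.0754]
10 [0.5227 0.2716 0.0707]
20 [0.5208 0.2689 0.0653]
30 [0.5196 0.267  0.0594]
t 15.0 tcp [ 0.4561 -0.0744  0.1579] yaw [ 1.7995e+02 -2.0000e-02 -1.2388e+02] F [-0.42 -0.28 -2.09] w 0.0355
tool d [-0.3285  0.1376  0.0825]
```

Converted, -0.0365 m / 0.3 = -0.1217, 0.0153 m / 0.3 = 0.051.

```bash
python3 nudge.py '{"dx": [-0.1217,-0.1217,-0.1217,-0.1217,-0.1217,-0.1217,-0.1217,-0.1217,-0.1217,0,0],"dy": [0.051,0.051,0.051,0.051,0.051,0.051,0.051,0.051,0.051,0,0],"dz": [0,0,0,0,0,0,0,0,0,0,0],"yaw": [0,0,0,0,0,0,0,0,0,0,0],"jaw": [0.03,0.03,0.03,0.03,0.03,0.03,0.03,0.03,0.03,0.03,0.03]}'; python3 plan.py -36 | tail -2; python3 - <<'E'
from h import *
a=robot.snapshot('scene');b=robot.snapshot('top')
cv2.imwrite('pics/h1.png',np.hstack([cv2.resize(x[100:220,150:280,::-1],None,fx=3,fy=3,interpolation=cv2.INTER_CUBIC) for x in(a,b)]))
E
```

```text
t: 15.92
tcp_pos: [0.5254, 0.2768, 0.1574]
tcp_rot: [180.0, -0.1, -123.9]
wrist_force: [-0.2, -0.7, -2.4]
gripper_width: 0.0356
grasp_force: 30.0
t 15.92 tcp [0.5254 0.2768 0.1574] yaw [ 1.7996e+02 -6.0000e-02 -1.2386e+02] F [-0.24 -0.72 -2.37] w 0.0356
tool d [ 0.0017 -0.0007  0.0819]
```

View pics/h1.png

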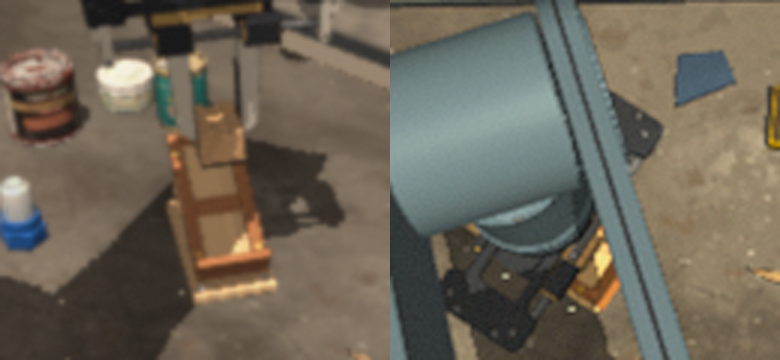

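The scene crop shows the block level between the fingers at (218,138), above the tray. Lowering it and tipping it down along the arc.

Converted, 0.03 m / 0.3 = 0.1, 0.0017 m / 0.3 = 0.0057.

```bash
python3 nudge.py '{"dx": [0.0057,0,0,0,0,0],"dy": [-0.0023,0,0,0,0,0],"dz": [0.1,0.1,0.05,0.0133,0.0067,0],"yaw": [0,0,0,0,0,0],"jaw": [0.03,0.03,0.03,0.03,0.03,0.03]}';python3 nudge.py '{"dx": [0.0067,0.007,0.0057,0.0057,0],"dy": [0,0,0,0,0],"dz": [0.008,0.008,0.009,0.009,0],"yaw": [0,0,0,0,0],"jaw": [0.03,0.03,0.03,0.03,0.03]}'; python3 -c "
from h import *
to(.5196,.267,.0594)"
```

```text
t: 16.52
tcp_pos: [0.5262, 0.2721, 0.0779]
tcp_rot: [-180.0, 0.0, -124.1]
wrist_force: [0.4, 0.0, -1.6]
gripper_width: 0.0357
grasp_force: 30.0
t: 16.93
tcp_pos: [0.5222, 0.2664, 0.0687]
tcp_rot: [-179.9, 0.1, -124.0]
wrist_force: [-1.7, -0.9, 5.7]
gripper_width: 0.0359
grasp_force: 30.0
t 16.93 tcp [0.5222 0.2664 0.0687] yaw [-1.7987e+02  9.0000e-02 -1.2398e+02] F [-1.69 -0.94  5.74] w 0.0359
tool d [0.001  0.0025 0.0093]
```

Converted, 0.0025 m / 0.3 = 0.0083, -0.001 m / 0.3 = -0.0033.

```bash
python3 nudge.py '{"dx": [0,0,0],"dy": [0.0083,0,0],"dz": [-0.0033,0,0],"yaw": [0,0,0],"jaw": [0.03,0.03,0.03]}'; python3 -c "
from h import *
to(.5196,.267,.0594)"
```

```text
t: 17.18
tcp_pos: [0.5195, 0.2682, 0.0688]
tcp_rot: [-180.0, 0.0, -124.0]
wrist_force: [-1.2, -2.3, 5.3]
gripper_width: 0.0361
grasp_force: 30.0
t 17.18 tcp [0.5195 0.2682 0.0688] yaw [-1.7995e+02  3.0000e-02 -1.2396e+02] F [-1.16 -2.35  5.29] w 0.0361
tool d [ 0.0009 -0.0008  0.0094]
```

Converted, 0.003 m / 0.3 = 0.01, 0.0005 m / 0.3 = 0.0017.

```bash
python3 nudge.py '{"dx": [0.0017,0.001,0],"dy": [-0.0013,-0.0013,0],"dz": [0.01,0.01,0],"yaw": [0,0,0],"jaw": [0.03,0.03,0.03]}';python3 nudge.py '{"dx": [0,0,0],"dy": [0,0,0],"dz": [0.01,0.0067,0],"yaw": [0,0,0],"jaw": [0.03,0.03,0.03]}'; python3 -c "
from h import *
to(.5196,.267,.0594)"
```

```text
t: 17.43
tcp_pos: [0.5188, 0.2667, 0.0627]
tcp_rot: [180.0, -0.1, -124.0]
wrist_force: [-4.0, -3.9, 7.7]
gripper_width: 0.0355
grasp_force: 30.0
t: 17.68
tcp_pos: [0.5194, 0.2667, 0.0583]
tcp_rot: [-180.0, -0.0, -124.0]
wrist_force: [-4.8, -3.6, 11.5]
gripper_width: 0.0357
grasp_force: 30.0
t 17.68 tcp [0.5194 0.2667 0.0583] yaw [-1.7997e+02 -2.0000e-02 -1.2396e+02] F [-4.81 -3.61 11.54] w 0.0357
tool d [-0.0004 -0.     -0.0011]
```

Units first: shifts go in shares of 0.3 m and turns go in shares of 120 degrees. So 0.0015 m / 0.3 = 0.005.

```bash
python3 nudge.py '{"dx": [0,0],"dy": [0,0],"dz": [0.005,0],"yaw": [0,0],"jaw": [0.03,0.03]}';python3 nudge.py '{"dx": [0,0,0,0,0,0,0,0,0,0,0,0,0,0,0],"dy": [0,0,0,0,0,0,-0.1333,-0.1333,-0.1333,-0.1333,-0.1333,-0.1333,-0.1333,-0.1333,-0.1333],"dz": [0,0,0,-0.0667,-0.1333,-0.1333,0,0,0,0,0,0,0,0,0],"yaw": [0,0,0,0,0,0,0.0583,0.0583,0.0583,0.0583,0.0583,0.0583,0.0583,0.0583,0.025],"jaw": [0.05,0.05,0.06,0.06,0.06,0.07,0.07,0.07,0.07,0.07,0.07,0.07,0.07,0.07,0.07]}'; cat > chk.py <<'E'
from fit import *
import sys
a=robot.snapshot('scene');b=robot.snapshot('top')
out=[]
p=[.5466,.3069,55.85]
for n,im,o in(('scene',a,(190,125)),('top',b,(168,135))):
    im=cv2.resize(im[o[1]:o[1]+80,o[0]:o[0]+66,::-1],None,fx=6,fy=6,interpolation=cv2.INTER_CUBIC)
    for xc in (-38,36):
        for y0 in(18,-18):
            q=(proj(n,tr(p,[(xc-25,y0,40),(xc+25,y0,40)]))-o+.5)*6-.5;cv2.polylines(im,[q.round().astype(np.int32)],False,(255,0,0),1)
        for s in(-25,25):
            q=(proj(n,tr(p,[(xc+s,18,40),(xc+s,-18,40)]))-o+.5)*6-.5;cv2.polylines(im,[q.round().astype(np.int32)],False,(255,0,0),1)
    out.append(im)
cv2.imwrite(f'pics/{sys.argv[1]}.png',np.hstack(out))
E
python3 chk.py k1; python3 -c "
from h import *
to(.588,-.0945,.0295)"
```

```text
t: 17.85
tcp_pos: [0.5195, 0.2667, 0.0571]
tcp_rot: [-180.0, -0.0, -124.0]
wrist_force: [-4.9, -4.6, 12.2]
gripper_width: 0.0358
grasp_force: 30.0
t: 19.1
tcp_pos: [0.6812, -0.0369, 0.1546]
tcp_rot: [180.0, -0.0, 176.7]
wrist_force: [1.1, -0.4, -0.3]
gripper_width: 0.0701
grasp_force: 0.0
t 19.2 tcp [ 0.6806 -0.042   0.1546] yaw [-1.7987e+02 -3.0000e-02  1.7657e+02] F [0.07 0.43 0.64] w 0.0699
tool d [ 0.0893 -0.0579  0.1251]
```

View pics/k1.png

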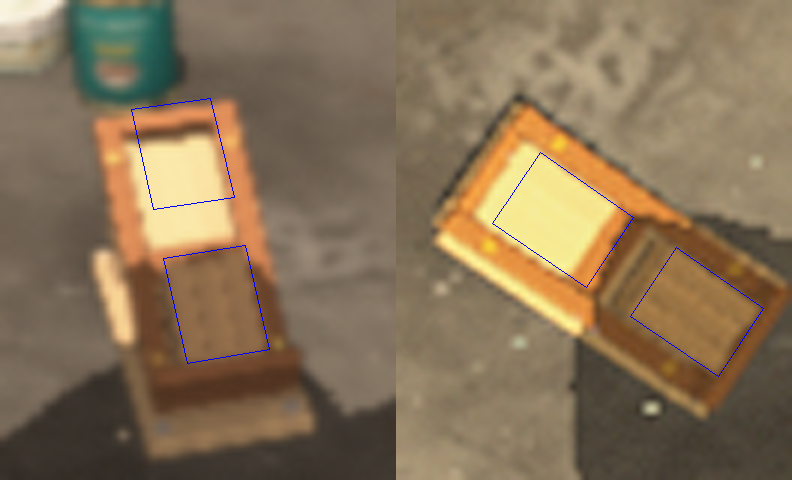

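The slick block's top at (215,305) scene-crop and (697,312) top-crop matches the drawn lower-bay outline: it lies flat against the foot wall. Now the grippy block.

Converted, 0.03 m / 0.3 = 0.1, 0.029 m / 0.3 = 0.0967.

```bash
python3 nudge.py '{"dx": [0.1,0.1,0.0967,0,0,0],"dy": [-0.0667,-0.0667,-0.06,0,0,0],"dz": [0,0,0.0667,0.0667,0,0],"yaw": [0,0,0,0,0,0],"jaw": [0.07,0.07,0.07,0.07,0.07,0.07]}'; python3 -c "
from h import *
to(.588,-.0945,.029)"
```

```text
t: 19.7
tcp_pos: [0.5881, -0.0878, 0.1149]
tcp_rot: [179.9, -0.1, 177.0]
wrist_force: [-0.0, -0.1, 0.1]
gripper_width: 0.0701
grasp_force: 0.0
t 19.7 tcp [ 0.5881 -0.0878  0.1149] yaw [ 1.7994e+02 -1.0000e-01  1.7703e+02] F [-0.   -0.09  0.15] w 0.0701
tool d [-0.0003 -0.0067  0.0859]
```

Converted, 0.035 m / 0.3 = 0.1167, 0.013 m / 0.3 = 0.0433.

```bash
python3 nudge.py '{"dx": [0,0,0,0,0,0,0,0,0,0,0,0],"dy": [-0.0223,0,0,0,0,0,0,0,0,0,0,0],"dz": [0.1167,0.1167,0.0433,0.01,0,0,0,0,0,0,0,0],"yaw": [0,0,0,0,0,0,0,0,0,0,0,0],"jaw": [0.07,0.07,0.07,0.07,0.03,0.03,0.03,0.03,0.03,0.03,0.03,0.03]}'; python3 nudge.py '{"dx": [0,0,0,0,0,0,0,0,0,0,0,0,0,0,0],"dy": [0,0,0,0,0,0,0,0,0,0,0,0,0,0,0],"dz": [-0.0333,-0.0333,-0.0667,-0.1,-0.1,-0.1,-0.0333,0,0,0,0,0,0,0,0],"yaw": [0,0,0,0,-0.0583,-0.0583,-0.0583,-0.0583,-0.0583,-0.0583,-0.0583,-0.0583,-0.0267,0,0],"jaw": [0.03,0.03,0.03,0.03,0.03,0.03,0.03,0.03,0.03,0.03,0.03,0.03,0.03,0.03,0.03]}'; python3 plan.py 27
```

```text
t: 20.7
tcp_pos: [0.5888, -0.0952, 0.0306]
tcp_rot: [-180.0, 0.1, 177.0]
wrist_force: [-0.9, 1.7, 5.5]
gripper_width: 0.0355
grasp_force: 30.0
t: 21.95
tcp_pos: [0.588, -0.0952, 0.1701]
tcp_rot: [-180.0, -0.0, -123.9]
wrist_force: [-0.0, -0.7, -2.2]
gripper_width: 0.0355
grasp_force: 30.0
0 [0.5556 0.3202 0.1069]
10 [0.5533 0.3167 0.1022]
20 [0.5515 0.3141 0.0968]
30 [0.5502 0.3122 0.0909]
t 21.95 tcp [ 0.588  -0.0952  0.1701] yaw [-179.99   -0.   -123.9 ] F [-0.04 -0.66 -2.23] w 0.0355
tool d [-0.3267  0.2585  0.0631]
```

Converted, -0.0297 m / 0.3 = -0.099, 0.0235 m / 0.3 = 0.0783.

```bash
python3 nudge.py '{"dx": [-0.099,-0.099,-0.099,-0.099,-0.099,-0.099,-0.099,-0.099,-0.099,-0.099,-0.099,0,0,0,0,0,0],"dy": [0.0783,0.0783,0.0783,0.0783,0.0783,0.0783,0.0783,0.0783,0.0783,0.0783,0.0783,0,0,0,0,0,0],"dz": [0,0,0,0,0,0,0,0,0,0,0,0,0.0667,0.0333,0,0,0],"yaw": [0,0,0,0,0,0,0,0,0,0,0,0,0,0,0,0,0],"jaw": [0.03,0.03,0.03,0.03,0.03,0.03,0.03,0.03,0.03,0.03,0.03,0.03,0.03,0.03,0.03,0.03,0.03]}'; python3 plan.py 27 | tail -2
```

```text
t: 23.37
tcp_pos: [0.5554, 0.3196, 0.1401]
tcp_rot: [-180.0, 0.0, -123.9]
wrist_force: [0.1, -0.3, -1.2]
gripper_width: 0.0357
grasp_force: 30.0
t 23.37 tcp [0.5554 0.3196 0.1401] yaw [-1.7999e+02  1.0000e-02 -1.2387e+02] F [ 0.14 -0.27 -1.24] w 0.0357
tool d [-0.0006  0.0001  0.0331]
```

Converted, 0.02 m / 0.3 = 0.0667, 0.008 m / 0.3 = 0.0267.

```bash
python3 nudge.py '{"dx": [0,0,0,0,0],"dy": [0,0,0,0,0],"dz": [0.0667,0.0267,0.01,0,0],"yaw": [0,0,0,0,0],"jaw": [0.03,0.03,0.03,0.03,0.03]}';python3 nudge.py '{"dx": [0.0067,0.007,0,0],"dy": [0,0,0,0],"dz": [0.008,0.008,0,0],"yaw": [0,0,0,0],"jaw": [0.03,0.03,0.03,0.03]}';python3 nudge.py '{"dx": [0.0057,0.0057,0,0],"dy": [0,0,0,0],"dz": [0.009,0.009,0,0],"yaw": [0,0,0,0],"jaw": [0.03,0.03,0.03,0.03]}'; python3 -c "
from h import *
to(.5502,.3122,.0924)"
```

```text
t: 23.78
tcp_pos: [0.5553, 0.3201, 0.1092]
tcp_rot: [-180.0, 0.0, -123.8]
wrist_force: [-0.4, -0.1, -2.2]
gripper_width: 0.0358
grasp_force: 30.0
t: 24.12
tcp_pos: [0.5537, 0.317, 0.1053]
tcp_rot: [-179.9, 0.2, -123.8]
wrist_force: [0.5, 0.4, 4.9]
gripper_width: 0.0355
grasp_force: 30.0
t: 24.45
tcp_pos: [0.5514, 0.3138, 0.0995]
tcp_rot: [-179.9, 0.1, -123.8]
wrist_force: [-0.1, -1.6, 4.5]
gripper_width: 0.0355
grasp_force: 30.0
t 24.45 tcp [0.5514 0.3138 0.0995] yaw [-1.7992e+02  7.0000e-02 -1.2378e+02] F [-0.07 -1.59  4.5 ] w 0.0355
tool d [0.002  0.0001 0.0071]
```

Converted, 0.003 m / 0.3 = 0.01, 0.001 m / 0.3 = 0.0033.

```bash
python3 nudge.py '{"dx": [0.0033,0.0033,0],"dy": [0,0,0],"dz": [0.01,0.01,0],"yaw": [0,0,0],"jaw": [0.03,0.03,0.03]}';python3 nudge.py '{"dx": [0,0,0],"dy": [0,0,0],"dz": [0.0067,0,0],"yaw": [0,0,0],"jaw": [0.03,0.03,0.03]}';python3 nudge.py '{"dx": [0,0],"dy": [0,0],"dz": [0.0033,0],"yaw": [0,0],"jaw": [0.03,0.03]}'; python3 -c "
from h import *
to(.5502,.3122,.0924)"
```

```text
t: 24.7
tcp_pos: [0.55, 0.3117, 0.093]
tcp_rot: [-179.9, 0.0, -123.8]
wrist_force: [-2.0, -0.8, 5.3]
gripper_width: 0.0355
grasp_force: 30.0
t: 24.95
tcp_pos: [0.5498, 0.3115, 0.0912]
tcp_rot: [-179.9, -0.0, -123.8]
wrist_force: [-1.2, -4.2, 5.4]
gripper_width: 0.0359
grasp_force: 30.0
t: 25.12
tcp_pos: [0.5497, 0.3113, 0.0903]
tcp_rot: [-179.9, -0.1, -123.8]
wrist_force: [-2.2, -3.2, 6.6]
gripper_width: 0.0358
grasp_force: 30.0
t 25.12 tcp [0.5497 0.3113 0.0903] yaw [-1.7994e+02 -5.0000e-02 -1.2377e+02] F [-2.16 -3.15  6.61] w 0.0358
tool d [-0.001   0.0001 -0.0021]
```

Converted, 0.0015 m / 0.3 = 0.005.

```bash
python3 nudge.py '{"dx": [0,0],"dy": [0,0],"dz": [0.005,0],"yaw": [0,0],"jaw": [0.03,0.03]}';python3 nudge.py '{"dx": [0,0],"dy": [0,0],"dz": [0.005,0],"yaw": [0,0],"jaw": [0.03,0.03]}'; python3 nudge.py '{"dx": [0,0],"dy": [0,0],"dz": [0.005,0],"yaw": [0,0],"jaw": [0.03,0.03]}'; python3 -c "
from h import *
to(.5502,.3122,.0924)"
```

```text
t: 25.28
tcp_pos: [0.5497, 0.3113, 0.0898]
tcp_rot: [-179.9, -0.0, -123.8]
wrist_force: [-4.0, -4.9, 13.1]
gripper_width: 0.0358
grasp_force: 30.0
t: 25.45
tcp_pos: [0.5497, 0.3113, 0.0898]
tcp_rot: [-179.9, -0.0, -123.8]
wrist_force: [-7.3, -6.4, 21.2]
gripper_width: 0.0358
grasp_force: 30.0
t: 25.62
tcp_pos: [0.5498, 0.3114, 0.0898]
tcp_rot: [-179.9, 0.0, -123.8]
wrist_force: [-9.4, -8.2, 29.5]
gripper_width: 0.0356
grasp_force: 30.0
t 25.62 tcp [0.5498 0.3114 0.0898] yaw [-1.7986e+02  2.0000e-02 -1.2375e+02] F [-9.36 -8.18 29.52] w 0.0356
tool d [-0.0009  0.0001 -0.0026]
```

Converted, -0.003 m / 0.3 = -0.01, -0.002 m / 0.3 = -0.0067.

```bash
python3 nudge.py '{"dx": [0,-0.0067,-0.0067,-0.0067,-0.0067,0,0],"dy": [0,0,0,0,0,0,0],"dz": [-0.01,-0.004,-0.004,-0.0037,-0.0037,0,0],"yaw": [0,0,0,0,0,0,0],"jaw": [0.03,0.03,0.03,0.03,0.03,0.03,0.03]}'; python3 plan.py 35 | tail -3
```

```text
t: 26.2
tcp_pos: [0.5503, 0.3134, 0.0913]
tcp_rot: [179.9, -0.8, -123.8]
wrist_force: [-10.0, -17.1, 9.9]
gripper_width: 0.0359
grasp_force: 30.0
30 [0.5541 0.3179 0.0949]
t 26.2 tcp [0.5503 0.3134 0.0913] yaw [ 179.88   -0.79 -123.76] F [-10.04 -17.13   9.9 ] w 0.0359
tool d [-0.0155 -0.0007 -0.0196]
```

Converted, -0.001 m / 0.3 = -0.0033.

```bash
python3 nudge.py '{"dx": [0,0],"dy": [0,0],"dz": [-0.0033,0],"yaw": [0,0],"jaw": [0.03,0.03]}'; python3 nudge.py '{"dx": [0,0],"dy": [0,0],"dz": [-0.0033,0],"yaw": [0,0],"jaw": [0.03,0.03]}'; python3 nudge.py '{"dx": [0,0],"dy": [0,0],"dz": [-0.0033,0],"yaw": [0,0],"jaw": [0.03,0.03]}'; python3 plan.py 35 | tail -3
```

```text
t: 26.37
tcp_pos: [0.551, 0.3149, 0.0923]
tcp_rot: [179.9, -0.6, -123.8]
wrist_force: [-6.4, -11.7, 6.6]
gripper_width: 0.036
grasp_force: 30.0
t: 26.53
tcp_pos: [0.552, 0.3166, 0.0934]
tcp_rot: [179.9, -0.4, -123.8]
wrist_force: [-4.9, -6.9, 3.2]
gripper_width: 0.0359
grasp_force: 30.0
t: 26.7
tcp_pos: [0.5534, 0.3184, 0.0947]
tcp_rot: [179.9, -0.1, -123.8]
wrist_force: [-0.7, -2.5, 0.0]
gripper_width: 0.0358
grasp_force: 30.0
30 [0.5541 0.3179 0.0949]
t 26.7 tcp [0.5534 0.3184 0.0947] yaw [ 1.7994e+02 -1.1000e-01 -1.2379e+02] F [-0.72 -2.49  0.02] w 0.0358
tool d [-0.0096 -0.0009 -0.0162]
```

Converted, 0.001 m / 0.3 = 0.0033, 0.0007 m / 0.3 = 0.0023.

```bash
python3 nudge.py '{"dx": [0,0,0],"dy": [0,0,0],"dz": [0.0033,0.0023,0],"yaw": [0,0,0],"jaw": [0.03,0.03,0.03]}'; python3 nudge.py '{"dx": [0,0,0,0,0,0,0.1333,0.1333,0.1333,0.1333,0.1333,0],"dy": [0,0,0,0,0,0,-0.0333,-0.0333,-0.0333,-0.0333,-0.0333,0],"dz": [0,0,0,-0.0667,-0.1333,-0.1,0,0,0,0,0,0],"yaw": [0,0,0,0,0,0,0,0,0,0,0,0],"jaw": [0.045,0.05,0.06,0.06,0.06,0.06,0.06,0.06,0.06,0.06,0.06,0.06]}'; python3 chk.py k2
```

```text
t: 26.95
tcp_pos: [0.5533, 0.3183, 0.0944]
tcp_rot: [180.0, -0.1, -123.8]
wrist_force: [-5.3, -4.6, 7.5]
gripper_width: 0.0356
grasp_force: 30.0
t: 27.95
tcp_pos: [0.4824, 0.1198, 0.1836]
tcp_rot: [-180.0, -0.2, -124.0]
wrist_force: [-0.3, 0.3, -0.7]
gripper_width: 0.0599
grasp_force: 0.0
```

View pics/k2.png

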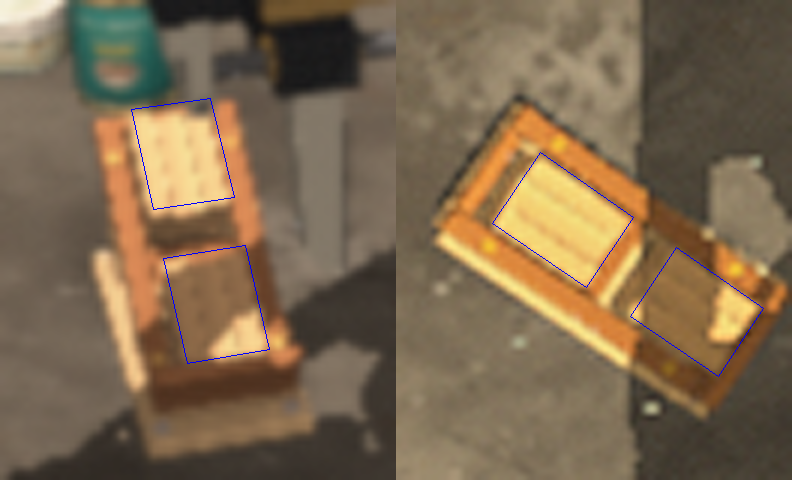

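Both blocks match the drawn outlines, at (185,155) and (215,305) in the scene crop: both are flat, square and resting by themselves. Now the pencil.

Converted, 0.03 m / 0.3 = 0.1, -6 degrees / 120 = -0.05.

```bash
python3 nudge.py '{"dx": [0,0,0,0,0,0],"dy": [0,0,0,0,0,0],"dz": [0.1,0.1,0.1,0,0,0],"yaw": [-0.05,-0.05,-0.05,0,0,0],"jaw": [0.045,0.045,0.045,0.045,0.045,0.045]}'; python3 -c "
from h import *
to(.495,.065,.013)"
```

```text
t: 28.55
tcp_pos: [0.4858, 0.1258, 0.0949]
tcp_rot: [-179.9, 0.0, -105.9]
wrist_force: [0.1, 0.4, -0.3]
gripper_width: 0.0449
grasp_force: 0.0
t 28.55 tcp [0.4858 0.1258 0.0949] yaw [-1.7991e+02  4.0000e-02 -1.0588e+02] F [ 0.05  0.4  -0.3 ] w 0.0449
tool d [ 0.056  -0.0255  0.0819]
```

Converted, 0.03 m / 0.3 = 0.1, 0.028 m / 0.3 = 0.0933.

```bash
python3 nudge.py '{"dx": [0.0933,0.0933,0,0,0,0],"dy": [-0.0427,-0.0423,0,0,0,0],"dz": [0,0,0.1,0,0,0],"yaw": [0,0,0,0,0,0],"jaw": [0.045,0.045,0.045,0.045,0.045,0.045]}'; python3 -c "
from h import *
to(.495,.065,.013)"
```

```text
t: 29.05
tcp_pos: [0.4948, 0.0646, 0.0654]
tcp_rot: [-179.9, 0.0, -105.8]
wrist_force: [0.1, 0.0, 0.7]
gripper_width: 0.0447
grasp_force: 0.0
t 29.05 tcp [0.4948 0.0646 0.0654] yaw [-1.7989e+02  3.0000e-02 -1.0580e+02] F [0.15 0.   0.7 ] w 0.0447
tool d [-0.0005 -0.0001  0.0524]
```

Converted, 0.03 m / 0.3 = 0.1, 0.015 m / 0.3 = 0.05.

```bash
python3 nudge.py '{"dx": [0,0,0,0,0,0,0,0,0,0,0,0],"dy": [0,0,0,0,0,0,0,0,0,0,0,0],"dz": [0.1,0.05,0.0167,0.0067,0,0,0,0,0,0,0,0],"yaw": [0,0,0,0,0,0,0,0,0,0,0,0],"jaw": [0.045,0.045,0.045,0.045,0.0,0.0,0.0,0.0,0.0,0.0,0.0,0.0]}'; python3 nudge.py '{"dx": [0,0,0,0,0,0,0,0,0],"dy": [0,0,0,0,0,0,0,0,0],"dz": [-0.0333,-0.0667,-0.1,-0.1,-0.1,-0.1,-0.0667,0,0],"yaw": [0,0,0,0.05,0.05,0.05,0,0,0],"jaw": [0,0,0,0,0,0,0,0,0]}'; cat > pplan.py <<'E'
from fit import *
p=[.5466,.3069,55.85];E=tr(p,[59,0,36])[0];a=np.deg2rad(p[2]);u=np.array([np.cos(a),np.sin(a),0])
P=E+u*-.0551;print('E z',E[2],'final z (g=8)',E[2]-.0226);to(P[0],P[1],E[2]+.03)
E
python3 pplan.py
```

```text
t: 30.05
tcp_pos: [0.494, 0.064, 0.0121]
tcp_rot: [-180.0, 0.0, -105.8]
wrist_force: [0.1, 0.2, 3.3]
gripper_width: 0.0077
grasp_force: 30.0
t: 30.8
tcp_pos: [0.4943, 0.064, 0.1832]
tcp_rot: [-179.8, 0.1, -123.8]
wrist_force: [-0.5, -0.5, -0.2]
gripper_width: 0.0084
grasp_force: 30.0
E z 0.10567691453623979 final z (g=8) 0.08307691453623979
t 30.8 tcp [0.4943 0.064  0.1832] yaw [-1.7985e+02  8.0000e-02 -1.2376e+02] F [-0.52 -0.52 -0.25] w 0.0084
tool d [-0.209   0.0917  0.0475]
```

Converted, -0.0348 m / 0.3 = -0.116, 0.0153 m / 0.3 = 0.051.

```bash
python3 nudge.py '{"dx": [-0.116,-0.116,-0.116,-0.116,-0.116,-0.116,0,0,0,0,0],"dy": [0.051,0.051,0.051,0.051,0.051,0.051,0,0,0,0,0],"dz": [0,0,0,0,0,0,0.0833,0.0333,0,0,0],"yaw": [0,0,0,0,0,0,0,0,0,0,0],"jaw": [0,0,0,0,0,0,0,0,0,0,0]}'; python3 pplan.py; python3 - <<'E'
from fit import *
p=[.5466,.3069,55.85];a=robot.snapshot('scene');cv2.imwrite('pics/p1.png',cv2.resize(a[100:210,150:290,::-1],None,fx=5,fy=5,interpolation=cv2.INTER_CUBIC))
hsv=cv2.cvtColor(a,cv2.COLOR_RGB2HSV)
E
```

```text
t: 31.72
tcp_pos: [0.5336, 0.2874, 0.1468]
tcp_rot: [180.0, -0.0, -123.9]
wrist_force: [-0.3, 0.6, -0.4]
gripper_width: 0.0079
grasp_force: 30.0
E z 0.10567691453623979 final z (g=8) 0.08307691453623979
t 31.72 tcp [0.5336 0.2874 0.1468] yaw [ 1.7998e+02 -5.0000e-02 -1.2386e+02] F [-0.29  0.57 -0.39] w 0.0079
tool d [-0.0014  0.0001  0.0111]
```

Converted, 0.02 m / 0.3 = 0.0667, -0.0014 m / 0.3 = -0.0047.

```bash
python3 nudge.py '{"dx": [-0.0047,0,0,0],"dy": [0,0,0,0],"dz": [0.0667,0.0267,0,0],"yaw": [0,0,0,0],"jaw": [0,0,0,0]}';python3 nudge.py '{"dx": [0,0,0,0],"dy": [0,0,0,0],"dz": [0.01,0.01,0.01,0],"yaw": [0,0,0,0],"jaw": [0,0,0,0]}'; python3 nudge.py '{"dx": [0,0,0,0],"dy": [0,0,0,0],"dz": [0.01,0.01,0.01,0],"yaw": [0,0,0,0],"jaw": [0,0,0,0]}'; python3 nudge.py '{"dx": [0,0,0],"dy": [0,0,0],"dz": [0.01,0.01,0],"yaw": [0,0,0],"jaw": [0,0,0]}'; python3 nudge.py '{"dx": [0,0,0],"dy": [0,0,0],"dz": [0.0067,0.0067,0],"yaw": [0,0,0],"jaw": [0,0,0]}';
```

```text
t: 32.1
tcp_pos: [0.5342, 0.2892, 0.1189]
tcp_rot: [180.0, -0.0, -123.8]
wrist_force: [0.3, 1.1, -0.0]
gripper_width: 0.008
grasp_force: 30.0
t: 32.43
tcp_pos: [0.5349, 0.2899, 0.1102]
tcp_rot: [-179.9, 0.1, -123.8]
wrist_force: [0.3, -0.8, 3.8]
gripper_width: 0.0083
grasp_force: 30.0
t: 32.77
tcp_pos: [0.5345, 0.2899, 0.1004]
tcp_rot: [-180.0, 0.0, -123.8]
wrist_force: [0.6, -0.7, 4.5]
gripper_width: 0.0084
grasp_force: 30.0
t: 33.02
tcp_pos: [0.5344, 0.29, 0.0945]
tcp_rot: [180.0, 0.0, -123.8]
wrist_force: [0.5, -0.8, 4.3]
gripper_width: 0.0079
grasp_force: 30.0
t: 33.27
tcp_pos: [0.5344, 0.29, 0.0908]
tcp_rot: [180.0, 0.0, -123.8]
wrist_force: [-0.3, 0.3, 5.5]
gripper_width: 0.0083
grasp_force: 30.0
```

```bash
for i in 1 2; do :; done; python3 nudge.py '{"dx": [0,0],"dy": [0,0],"dz": [0.0067,0],"yaw": [0,0],"jaw": [0,0]}'; python3 nudge.py '{"dx": [0,0],"dy": [0,0],"dz": [0.0033,0],"yaw": [0,0],"jaw": [0,0]}'; python3 nudge.py '{"dx": [0,0],"dy": [0,0],"dz": [0.0033,0],"yaw": [0,0],"jaw": [0,0]}'
```

```text
t: 33.43
tcp_pos: [0.5344, 0.2901, 0.0889]
tcp_rot: [-180.0, 0.0, -123.8]
wrist_force: [-0.7, 0.7, 4.8]
gripper_width: 0.008
grasp_force: 30.0
t: 33.6
tcp_pos: [0.5346, 0.2901, 0.0881]
tcp_rot: [-180.0, 0.0, -123.8]
wrist_force: [0.0, -1.4, 4.8]
gripper_width: 0.0081
grasp_force: 30.0
t: 33.77
tcp_pos: [0.5346, 0.2902, 0.0871]
tcp_rot: [-180.0, 0.1, -123.8]
wrist_force: [0.2, 0.4, 5.5]
gripper_width: 0.0081
grasp_force: 30.0
```

Converted, 0.001 m / 0.3 = 0.0033.

```bash
python3 nudge.py '{"dx": [0,0],"dy": [0,0],"dz": [0.0033,0],"yaw": [0,0],"jaw": [0,0]}'; python3 nudge.py '{"dx": [0,0],"dy": [0,0],"dz": [0.0033,0],"yaw": [0,0],"jaw": [0,0]}'; python3 nudge.py '{"dx": [0,0],"dy": [0,0],"dz": [0.0033,0],"yaw": [0,0],"jaw": [0,0]}'
```

```text
t: 33.93
tcp_pos: [0.5346, 0.2902, 0.0861]
tcp_rot: [-180.0, 0.1, -123.8]
wrist_force: [-0.6, 0.1, 5.8]
gripper_width: 0.0083
grasp_force: 30.0
t: 34.1
tcp_pos: [0.5346, 0.2902, 0.0852]
tcp_rot: [-180.0, 0.1, -123.8]
wrist_force: [-1.0, -0.8, 5.8]
gripper_width: 0.0082
grasp_force: 30.0
t: 34.27
tcp_pos: [0.5347, 0.2902, 0.0842]
tcp_rot: [-180.0, 0.1, -123.8]
wrist_force: [-0.6, -0.6, 6.2]
gripper_width: 0.0087
grasp_force: 30.0
```

Converted, 0.001 m / 0.3 = 0.0033.

```bash
python3 nudge.py '{"dx": [0,0],"dy": [0,0],"dz": [0.0033,0],"yaw": [0,0],"jaw": [0,0]}'; python3 nudge.py '{"dx": [0,0],"dy": [0,0],"dz": [0.0033,0],"yaw": [0,0],"jaw": [0,0]}'; python3 - <<'E'
from h import *
a=robot.snapshot('scene');cv2.imwrite('pics/p2.png',cv2.resize(a[110:200,170:280,::-1],None,fx=6,fy=6,interpolation=cv2.INTER_CUBIC))
# pencil end pixels: predicted final ends for reference
from fit import tr
p=[.5466,.3069,55.85]
print(((proj('scene',tr(p,[(59,0,48),(-59,0,48),(-59,0,36),(59,0,36)]))-[170,110]+.5)*6).round())
E
```

```text
t: 34.43
tcp_pos: [0.5347, 0.2903, 0.0837]
tcp_rot: [-180.0, 0.1, -123.8]
wrist_force: [-0.3, 0.5, 9.3]
gripper_width: 0.0081
grasp_force: 30.0
t: 34.6
tcp_pos: [0.5348, 0.2903, 0.0837]
tcp_rot: [-179.9, 0.1, -123.8]
wrist_force: [-2.3, -0.3, 14.2]
gripper_width: 0.0084
grasp_force: 30.0
[[293. 189.]
 [348. 430.]
 [346. 442.]
 [292. 202.]]
```

View pics/p2.png

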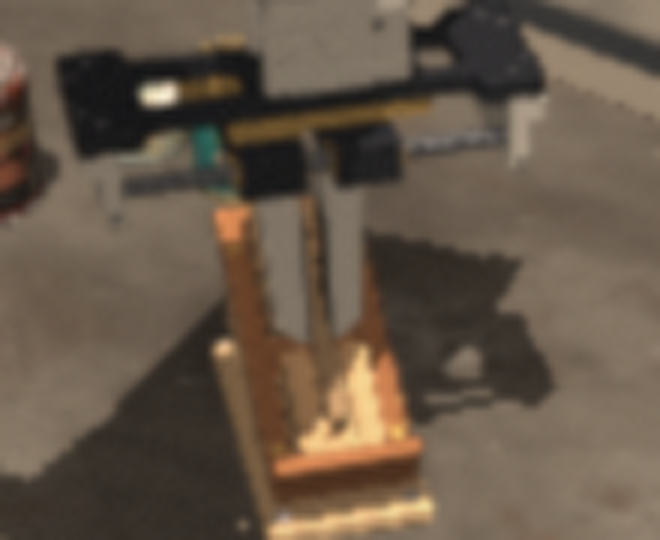

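The pencil runs between the fingers from about (312,200) to (330,430) along the grooves. The force has risen to 14 N, so it is flat; I'm releasing it.

Converted, -0.04 m / 0.3 = -0.1333, -0.03 m / 0.3 = -0.1.

```bash
python3 nudge.py '{"dx": [0,0,0,0,0,0,0,0,0,0.1333,0.1333,0.1333,0.1333,0.1333,0.0667,0,0],"dy": [0,0,0,0,0,0,0,0,0,-0.0333,-0.0333,-0.0333,-0.0667,-0.0667,-0.1,-0.1,0],"dz": [-0.005,0,0,0,0,-0.0333,-0.1,-0.1333,-0.1333,0,0,0,0,0,0,0,0],"yaw": [0,0,0,0,0,0,0,0,0,0,0,0,0,0,0,0,0],"jaw": [0,0.015,0.03,0.03,0.03,0.03,0.03,0.03,0.03,0.03,0.03,0.03,0.03,0.03,0.03,0.03,0.03]}'; python3 - <<'E'
from fit import *
p=[.5466,.3069,55.85];b=robot.snapshot('top');a=robot.snapshot('scene')
cv2.imwrite('pics/e1.png',b[:,:,::-1])
# rectify the block-top plane (tray z=40) and pencil-top plane (z=48), 1 px = 1 mm, and report edges
for n,im in(('top',b),('scene',a)):
    L=np.array([(80,-40),(80,40),(-80,40),(-80,-40)],float)
    for z in(40,48):
        src=proj(n,tr(p,np.c_[L,np.full(4,z)])).astype(np.float32)
        H=cv2.getPerspectiveTransform(src,np.float32([(0,0),(80,0),(80,160),(0,160)]))
        w=cv2.warpPerspective(im,H,(80,160),flags=cv2.INTER_CUBIC);g=cv2.cvtColor(w,cv2.COLOR_RGB2GRAY)
        print(n,z)
        for x0 in(62,57,50,36,20,0,-20,-36,-50,-57,-61): print(x0,g[80-x0-1:80-x0+2,20:60:2].mean(0).astype(int))
E
```

```text
t: 36.07
tcp_pos: [0.5244, 0.0365, 0.2043]
tcp_rot: [-179.7, 0.0, -124.0]
wrist_force: [0.3, 0.4, 0.3]
gripper_width: 0.0301
grasp_force: 0.0
top 40
62 [169 171 181 148 150 158 154 168 186 165 121 128 167 174 164 159 151 146
 147 126]
57 [145 137 191 225 229 225 219 214 220 212 173 184 215 221 220 226 225 225
 228 211]
50 [148 139 196 226 222 220 217 212 204 182 165 177 183 201 202 211 221 221
 224 205]
36 [141 152 202 223 220 220 220 203 170 179 203 206 189 176 196 215 221 219
 220 203]
20 [142 133 190 222 220 217 213 195 173 178 197 197 188 183 196 210 218 218
 222 204]
0 [163 194 215 201 199 210 178 120 131 183 198 196 189 199 216 211 210 204
 211 219]
-20 [133 157 213 226 220 217 199 169 156 170 192 189 176 183 215 227 221 220
 215 175]
-36 [137 165 213 224 218 218 220 198 158 166 183 180 183 197 217 220 218 221
 219 201]
-50 [134 153 208 222 218 217 212 195 172 175 185 178 170 181 203 214 217 220
 217 174]
-57 [ 62 126 208 225 225 223 210 206 214 214 210 209 208 199 210 221 222 223
 218 177]
-61 [ 68  81 117 166 197 196 158 141 154 139 134 136 136 148 151 172 186 183
 181 156]
t
[... 2152 characters left out ...]
217 210]
36 [181 177 179 196 214 219 218 212 190 172 180 186 182 171 167 187 208 218
 218 213]
20 [158 158 162 187 213 217 218 213 198 177 176 178 173 165 182 207 220 218
 219 213]
0 [160 158 145 115  99  92  90  89 104 142 175 180 176 145 113 104  92  89
  91  93]
-20 [156 160 171 186 199 207 204 189 171 168 175 178 166 144 154 183 202 201
 199 196]
-36 [154 164 187 212 220 221 216 205 181 170 174 178 174 151 149 176 209 219
 219 205]
-50 [154 161 180 206 217 219 215 205 182 172 177 180 175 160 163 187 208 217
 217 205]
-57 [154 159 174 197 212 216 214 199 177 164 130  98  96 129 175 208 220 219
 217 210]
-61 [180 179 184 207 216 218 215 208 196 197 185 162 156 164 179 195 211 217
 218 211]
```

```bash
python3 -c "
from workcell import robot
print(robot.sign_off())"
```

```text
the job is handed in; nothing more can be done
None
```

Handed in at 36 s, with no verdict returned: at the last look the slick block lay flat against the foot wall, the grippy block held squarely in the upper bay, and the pencil lay along both grooves; I never moved to touch the carton or bottle, but did not re-check them at the end.

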